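# Clear the registration jig and index its stop against the lino block

### The arm

A 6-joint arm with a two-finger parallel gripper is mounted at the origin on a cart in front of the work surface, level with it; the furniture and walls round the work are solid. World frame = base frame: x ahead of the robot, y to its left, z up, the work surface at z = 0. Lengths are in m, angles in rad, forces in N, time in s.
With the tool pointing down it reaches from about 0.425 to 0.95 m from the base axis. Payload 3.5 kg.
Tool frame: the origin (TCP) lies on the centre line of the jaws, within the pads' length; the fingertips stand 25 mm ahead of it and the grasp point (between the pads) lies 6 mm ahead of it (ctrl.finger_overhang is the distance from the TCP to the fingertips, in m); z points along the fingers, y is the line along which they close (so a half turn about z gives the same grasp; the last joint's range is limited). The gripper opens to 85 mm and grips with 20 to 120 N. Pads are 22 mm wide; open, the fingers measure 114 mm over their backs; the gripper's body (76 mm by 85 mm) begins 54 mm behind the grasp point. The pads swing forward as they close: fully open they stand 13 mm farther back than shut.
Start: joints at [0.988, 0.286, 1.577, -0, 1.279, -0.15], TCP at [0.283, 0.613, 0.223] pointing down, gripper open.
Joint ranges: [-2.77, 2.77], [-0.9, 2.22], [0.21, 2.48], [-1.53, 4.67], [0.24, 2.81], [-2.84, 2.84]. Speed limits (rad/s): [2.79, 2.79, 3.14, 3.14, 3.14, 3.14].

### API

Orientations are given as a unit quaternion [x, y, z, w].
In Python, from plant import get_state, imaging, job, ctrl gives the robot as it stands.
- The arm moves only by the tool jog_arm, never from a script. Its argument "increments" is a list of rows, each an object of numbers: "dx", "dy", "dz": the shift along the world's x, y, z each as a share of 12 cm, from -1 to 1; "ax", "ay", "az": the turn, a rotation vector about the world's x, y, z each as a share of pi/2 rad, from -1 to 1; "gripper": the gripper command: -1 is shut, 1 is fully open, values between are in proportion. A call has 1 to 10 rows; each row is the pose to reach, as a shift and turn from the pose commanded when the call began; what a row does not reach only later rows make up. A row lasts 1/10 s, in which the tool goes at most 50 mm and 8.59 degrees, less where a joint would pass 70% of its speed; a pose out of reach is approached as far as the arm can. A call with a number of a shift or a turn outside -1 to 1 is refused whole. A call with a gripper value outside its range is refused whole. The fingers move at their own pace and stop on an object; "force" is the grip in N (left out, the last holds). Time passes only in rows, so rows that repeat a pose let the fingers close. It gives the time, the measured TCP pose, the force, the opening and the grip force at its end, in the units of the state.
- get_state(): the state, without advancing time (a new reading comes with each control period).
- imaging.read_camera(name): name is "scene" or "side" or "wrist"; returns a dict with "frame" (400x640x3 uint8, blue, green, red), "depth" (400x640 float32, m along the optical axis (not along the pixel's ray), 0 where there is no reading), "camera_matrix" (3x3 intrinsics, pixels), "extrinsics" (4x4, takes a point from camera to world coordinates); the wrist camera has in their place "mount" (4x4, takes a point from camera to tool coordinates, whose origin is the TCP and whose axes are the flange's). Camera axes: x right, y up, looking along -z (the intrinsics and any distortion apply to the point x, -y, -z); pixel columns grow to the right and rows downward; lengths in m; the calibration is good to about 2 mm. A picture is of the moment at which its call begins: read the wrist's pose just before it.
- job.sign_off(): hands the job in; it is judged then, once.
The state is a dict: "time": time; "qpos": joint angles; "dq": joint speeds; "joint_efforts": joint torques, N m; "eef_pos": TCP position; "tcp_rot": TCP orientation; "contact_force": force on the tool from outside, world axes, zero at the start; "wrist_torque": the same for the moment, N m; "opening": opening from 0.0 (shut) to 1.0 (fully open); "finger_force": force on a finger pad.
Only numpy, scipy, OpenCV 4.12 (cv2) and the standard library are available. Lean on these libraries where they do the work, as an engineer would, in place of code of your own. Each camera call takes 0.05 s, during which the arm holds its last target. There are 200 camera calls.

### The job

Get the lino block held in the registration jig. First take the gouge off the jig's bed and leave it lying on the worktop, clear of the jig; then pull up the index plunger's knob on the sliding stop, slide the stop to the left so that it pushes the block up to the end fence, and let the plunger drop fully into the last hole, the one nearest the fence. Do not disturb the ink tin, the ink tube or the roller that stand around.

Things in the scene. Friction and masses are not known exactly. Their poses are not given: they have to be found in the camera images.
- jig: Fixed registration jig: plywood bed 190 (x) x 320 (y) x 10 mm; origin: centre of its underside on the worktop; x away from the robot, y left along the stop's travel. Far side: aluminium rail (jig x +55 to +95 mm), top 35 mm above the worktop, four 10 mm holes at jig x +75, y -95, -55, -15, +25 mm. Left end: fence 35 mm high (y +135 to +155 mm). Bed open at the near side and right end.
- fence_face (a point): Middle of the end fence's inner face, the face that the block has to come up to (jig x = -20, y = +135 mm, 22.5 mm above the worktop).
- last_hole (a point): Mouth of the last index hole, the one nearest the fence, on top of the rail (35 mm above the worktop); the knob stands right above it when the stop is home.
- stop (a joint): Slide of the dark steel stop along the rail, m: 0 at the start (pin in the first, right-hand hole), growing to the left; 0.040, 0.080, 0.120 at the next holes; 0.120 is the last. Locked to about 1 mm of play with the pin in a hole; else about 1 N of friction. At 0.120 jaw and fence are 80 mm apart: room for the block, not for the gouge as well.
- jaw_face (a point): Middle of the stop's jaw face that pushes the block: a bar 110 mm long (along jig x), 22 mm high, just above the bed, 30 mm to the left of the knob's axis. The stop's saddle is 54 x 60 mm (jig x, y), its top 53.5 mm above the worktop.
- plunger (a joint): Sprung index plunger on the stop, m: 0 = pin fully down in a hole, 0.015 = pulled right up; above 0.010 the pin is clear. The spring pulls down with 6 N at 0, 9 N at 0.015. Let go between holes, the 8 mm round-nosed pin rides on the rail at 0.010 and drops into the next hole it comes to, an intermediate one too.
- knob (a point): Centre of the plunger's black round knob: 26 mm in diameter from 6 mm below to 9 mm above this point, top 11 mm above; 85 mm above the worktop while the plunger is down. It moves with stop and plunger. Beneath it a 20 mm thick round barrel, then the flat top of the stop's saddle 31.5 mm below this point.
- block: Loose lino block: wood faced with dark lino, 100 (x) x 78 (y) x 20 mm, 0.25 kg, lying flat on the bed between jaw and fence. Origin: centre of its underside, axes as the jig's.
- gouge: Loose lino gouge 108 x 25 x 19 mm lying on the bed between the block and the fence, roughly across the bed with its handle to the robot. Its x axis runs along it from the wooden handle to the steel tip; origin under its middle. The mushroom handle reaches from x = -54 to -2 mm, 25 mm wide.
- gouge_mid (a point): Middle of the gouge, 9.5 mm above its underside.
- gouge_handle (a point): Middle of the gouge's handle (28 mm behind the gouge's middle), where it is easily pinched from above across its 25 mm width.
- tin: Round ink tin, 71 mm across and 49 mm high, standing behind the jig; a bystander. Origin: centre of its underside.
- tube: Ink tube 144 x 48 x 33 mm lying behind the jig; a bystander. Origin: underside, middle.
- roller: Small brayer (ink roller with handle) 161 x 136 x 64 mm lying to the right of the jig; a bystander. Origin: underside, middle.
Not all that is in view belongs to the job. What is shaped like the gouge but green or purple is not meant.

How it is judged:
On the way, in this order (a step that is already met when the one before it is completed fails the run):
1. the gouge lies on the worktop, off the jig, while the stop is still in its first hole (height (world z) of gouge_mid between -0.02 and 0.016 m and contact force between gouge and jig below 0.1 N and value of joint stop below 0.01 m), for 0.2 s.
2. the plunger is pulled up in the first hole (value of joint plunger above 0.008 m and value of joint stop below 0.01 m).
3. the stop is at the last hole with the plunger down in it (value of joint plunger below 0.003 m and value of joint stop above 0.116 m), for 0.2 s.
At the end, for the whole second after the job is handed in: Plunger down in the last hole (within 3 mm; stop within 4 mm of 0.120 m), block flat and square (0.08 rad) on the bed within 5 mm of its place at the fence and at most 30 mm off the rail, gouge at rest on the worktop not touching the jig (all of step 3 and value of joint stop below 0.124 m and y of block in the frame of jig between 0.09 and 0.1 m and x of block in the frame of jig between -0.03 and 0.012 m and z of block in the frame of jig below 0.014 m and angle between the y axis of block and the y axis of jig, either way round below 0.08 rad and angle between block's own z axis and vertical below 0.06 rad and height (world z) of gouge_mid between -0.02 and 0.016 m and contact force between gouge and jig below 0.1 N and linear speed of each of gouge, block below 0.02 m/s).
It fails at once if the ink tin, ink tube or roller is moved by more than 30 mm (distance of any of tin, tube, roller from where it was at the start of the episode above 0.03 m).
It also fails if it takes over 54 s, if anything falls off the work surface, if the arm or the gripper's body presses on something with over 40 N, if the wrist force passes 120 N, or if a joint passes its speed limit or range.

## Working session

There is one attempt and no reset: what is moved stays moved. The work goes in short steps, Python scripts to look and compute and a tool call to move; the robot and the scene stay as the last step left them, time stands still between calls to the robot, and variables do not carry over. Pictures are saved under pics/ and viewed, at most 10 in all, crops included, and the job is handed in when it is done.

Besides the shell and the picture viewer there is one more tool, called in YAML: its name, and indented under it one key for each argument. jog_arm: Moves the arm, as the interface text tells. Shift numbers are shares of 12 cm and turn numbers shares of pi/2 rad, none past 1 either way. Its arguments: {"type":"object","properties":{"increments":{"type":"array"},"force":{"type":"number"}},"required":["increments"]}

```bash
mkdir -p pics; cat > h.py <<'E'
import numpy as np, cv2
from plant import get_state, imaging, job, ctrl
from scipy.spatial.transform import Rotation as R
def grab(n):
    s=get_state(); c=imaging.read_camera(n); d=c["depth"]; K=np.array(c["camera_matrix"])
    v,u=np.mgrid[0:d.shape[0],0:d.shape[1]]
    P=np.stack([(u-K[0,2])/K[0,0]*d,-(v-K[1,2])/K[1,1]*d,-d],-1)
    if "extrinsics" in c: T=np.array(c["extrinsics"])
    else:
        B=np.eye(4);B[:3,:3]=R.from_quat(s["tcp_rot"]).as_matrix();B[:3,3]=s["eef_pos"];T=B@np.array(c["mount"])
    W=P@T[:3,:3].T+T[:3,3]; W[d==0]=np.nan
    return c,W,T,K
E
python3 - <<'E'
from h import *
ims=[]
for n in("scene","side"):
    c,W,T,K=grab(n);np.savez(n,f=c["frame"],W=W);cv2.imwrite(f"pics/{n}.png",c["frame"]); print(n,T.round(3).tolist(),[k for k in c])
print(get_state())
E
```

```text
scene [[0.702, 0.545, -0.458, -0.012], [-0.712, 0.542, -0.447, -0.584], [0.005, 0.64, 0.769, 1.097], [0.0, 0.0, 0.0, 1.0]] ['frame', 'depth', 'camera_matrix', 'extrinsics']
side [[0.993, 0.056, -0.102, 0.51], [-0.116, 0.396, -0.911, -0.956], [-0.011, 0.916, 0.4, 0.517], [0.0, 0.0, 0.0, 1.0]] ['frame', 'depth', 'camera_matrix', 'extrinsics']
{'time': 0.1, 'qpos': array([ 9.88022715e-01,  2.87105588e-01,  1.57808437e+00,  2.31269668e-05,
        1.27863298e+00, -1.50004900e-01]), 'dq': array([ 0.00018195, -0.00250803, -0.00365149,  0.0006454 ,  0.00263185,
        0.00019503]), 'joint_efforts': array([-3.17795138e-04, -4.07301307e+01, -2.93699956e+01, -1.73241224e-04,
        3.43745909e-03, -6.56951826e-08]), 'eef_pos': array([0.28269888, 0.61224156, 0.22163742]), 'tcp_rot': array([ 2.14702838e-01,  9.76678784e-01, -1.03716156e-03, -4.09831168e-04]), 'contact_force': array([-0.12316893,  0.07244536,  0.70193138]), 'wrist_torque': array([-0.04555283, -0.01638861,  0.00840678]), 'finger_force': 0.0, 'opening': 1.0016176940644208}
```

View pics/scene.png

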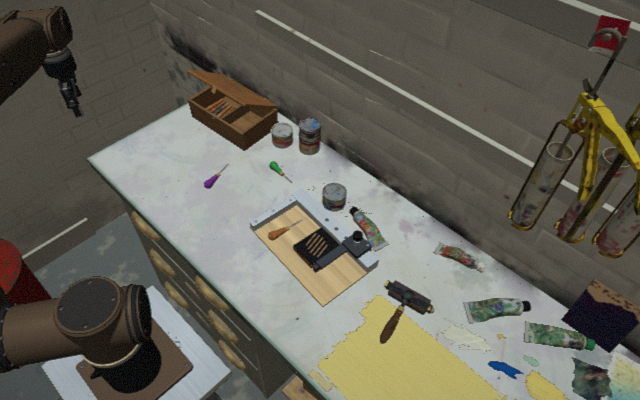

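View pics/side.png

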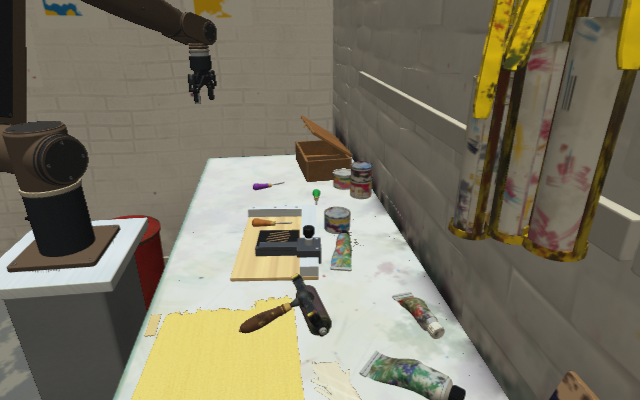

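Scene picture: there are three gouge-like tools. Orange/wood is at (280,232) on the bed, purple at (215,178) and green at (277,170) on the worktop. The wooden-handled one on the bed fits the description. The knob is at about (357,237) and the fence at the left end, about (258,228)–(308,200). I'll confirm in a crop and measure.

```bash
python3 - <<'E'
from h import *
for n in("scene","side"):
    z=np.load(n+".npz");f=z["f"];W=z["W"]
    hsv=cv2.cvtColor(f,cv2.COLOR_BGR2HSV)
    if n=="scene":
        cv2.imwrite("pics/crop.png",cv2.resize(f[180:310,235:395],None,fx=5,fy=4.5,interpolation=cv2.INTER_CUBIC)[:600,:800])
        pts=dict(gh=(275,234),gt=(296,223),knob=(357,236),block=(318,246),saddle=(345,245),bed=(330,290),rail=(320,212),fence=(268,219),tin=(334,188),tube=(368,225),roller=(410,295),rh=(390,328))
    else: pts=dict(gh=(262,222),gt=(284,223),knob=(308,231),block=(275,240),saddle=(309,245),bed=(265,270),rail=(308,271),fence=(270,212),tin=(337,213),tube=(342,250))
    for k,(u,v) in pts.items(): print(n,k,W[v,u].round(4))
    # dims via height bands in region
    x,y,zz=W[...,0],W[...,1],W[...,2]
    m=(abs(zz-.035)<.003)&(x>.3)&(x<.9)&(abs(y)<.4)
    lab,L,st,ce=cv2.connectedComponentsWithStats(m.astype(np.uint8))
    for i in range(1,lab):
        if st[i,4]>80: q=W[L==i]; print("z35",st[i].tolist(),q.mean(0).round(3),q.min(0).round(3),q.max(0).round(3))
    g=W[(hsv[...,0]<16)&(hsv[...,1]>140)&(zz>.016)&(zz<.04)&(abs(y)<.4)&(x>.3)&(x<.85)]
    print("orange",len(g),g.mean(0) if len(g) else "")
E
```

```text
scene gh [0.4646 0.0367 0.0269]
scene gt [0.5352 0.028  0.0184]
scene knob [ 0.5751 -0.1566  0.098 ]
scene block [ 0.5172 -0.0756  0.0303]
scene saddle [ 0.5573 -0.1347  0.054 ]
scene bed [ 0.4515 -0.1828  0.0123]
scene rail [ 0.6012 -0.001   0.0347]
scene fence [0.4847 0.0876 0.0286]
scene tin [0.6907 0.0296 0.0398]
scene tube [ 0.6629 -0.1253  0.0323]
scene roller [ 0.5569 -0.3462  0.0595]
scene rh [ 0.4712 -0.359   0.0279]
z35 [250, 189, 102, 55, 1000] [0.574 0.018 0.035] [ 0.436 -0.115  0.032] [0.626 0.114 0.038]
z35 [358, 250, 21, 18, 164] [ 0.578 -0.199  0.035] [ 0.557 -0.218  0.032] [ 0.601 -0.179  0.038]
orange 275 [0.55932376 0.01463426 0.02519385]
side gh [0.4775 0.0328 0.0236]
side gt [0.5355 0.0247 0.0207]
side knob [ 0.582  -0.1645  0.0933]
side block [ 0.5092 -0.0846  0.0318]
side saddle [ 0.584  -0.1599  0.0554]
side bed [ 0.4836 -0.1809  0.012 ]
side rail [ 0.5754 -0.218   0.0257]
side fence [0.4997 0.0866 0.0263]
side tin [0.6753 0.008  0.0488]
side tube [ 0.6618 -0.1446  0.0272]
z35 [248, 204, 70, 34, 577] [0.567 0.045 0.036] [ 0.439 -0.094  0.032] [0.628 0.115 0.038]
z35 [394, 204, 78, 110, 241] [ 0.849 -0.223  0.035] [ 0.847 -0.4    0.032] [0.851 0.074 0.038]
z35 [338, 233, 12, 15, 94] [ 0.672 -0.108  0.033] [ 0.655 -0.14   0.032] [ 0.686 -0.075  0.036]
z35 [300, 257, 19, 12, 201] [ 0.579 -0.2    0.036] [ 0.559 -0.219  0.032] [ 0.599 -0.176  0.038]
z35 [256, 309, 36, 9, 126] [ 0.494 -0.357  0.035] [ 0.468 -0.363  0.032] [ 0.531 -0.348  0.038]
orange 450 [ 0.5641034  -0.03583174  0.02585936]
```

View pics/crop.png

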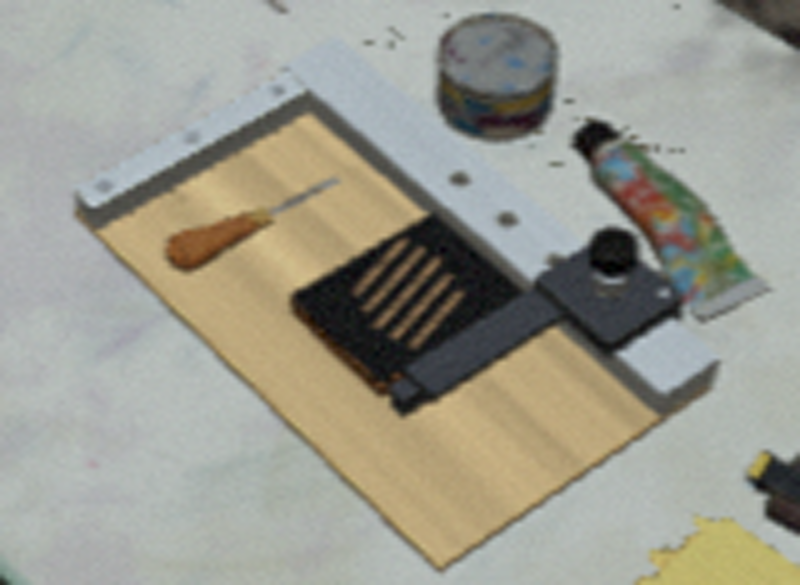

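The crop confirms it: the wooden gouge lies on the bed (handle about (215,240) in the crop, steel tip about (335,180)), with the fence to its left and the block to its right. Next I'll fit the jig pose and the gouge axis.

```bash
cat > fit.py <<'E'
from h import *
from scipy.optimize import minimize
A=[np.load(n+".npz") for n in("scene","side")]
P=np.concatenate([z["W"].reshape(-1,3) for z in A]);P=P[np.isfinite(P).all(1)]
P=P[(P[:,0]>.38)&(P[:,0]<.7)&(P[:,1]>-.3)&(P[:,1]<.2)]
top=P[(abs(P[:,2]-.035)<.003)&(P[:,0]<.635)];bed=P[(abs(P[:,2]-.0105)<.003)];tab=P[P[:,2]<.004]
def loc(p,q):
    c,s=np.cos(q[2]),np.sin(q[2]);d=p[:,:2]-q[:2];return d@np.array([[c,-s],[s,c]])
def rect(l,x0,x1,y0,y1): # signed distance
    return np.maximum(np.maximum(x0-l[:,0],l[:,0]-x1),np.maximum(y0-l[:,1],l[:,1]-y1))
def cost(q):
    t=loc(top,q);a=np.minimum(rect(t,55/1e3,.095,-.16,.16),rect(t,-.095,.095,.135,.155))
    b=rect(loc(bed,q),-.095,.095,-.16,.16);o=-rect(loc(tab,q),-.095,.095,-.16,.16)
    return sum(np.clip(e,0,.01).sum() for e in(a,b,o))
if __name__=="__main__":
    best=min((minimize(cost,[.53,-.05,y0],method="Nelder-Mead",options=dict(initial_simplex=np.array([[.53,-.05,y0],[.54,-.05,y0],[.53,-.04,y0],[.53,-.05,y0+.05]]))) for y0 in(-.1,0,.1)),key=lambda r:r.fun)
    q=best.x;print("jig",q.round(4),best.fun,len(top),len(bed),len(tab))
    Rj=np.array([[np.cos(q[2]),-np.sin(q[2])],[np.sin(q[2]),np.cos(q[2])]])
    for n,p in dict(knob0=(.075,-.095),knob_end=(.075,.025),fence=(-.02,.135),fl=(-.095,.155)).items(): print(n,(q[:2]+Rj@p).round(4))
    for z in A:
        W=z["W"].reshape(-1,3);l=loc(W,q)
        g=W[(W[:,2]>.0165)&(W[:,2]<.033)&(l[:,0]>-.09)&(l[:,0]<.05)&(l[:,1]>.04)&(l[:,1]<.125)]
        r=cv2.minAreaRect((g[:,:2]*1000).astype(np.float32));print("gouge",len(g),r,g.max(0).round(3),g.min(0).round(3),cv2.fitLine((g[:,:2]*1000).astype(np.float32),cv2.DIST_L2,0,.01,.01).ravel())
        k=W[(W[:,2]>.088)&(W[:,2]<.1)&(l[:,0]>.04)&(l[:,0]<.11)&(abs(l[:,1]+.095)<.03)];print("knob",k.mean(0).round(4))
        k=W[(W[:,2]>.027)&(W[:,2]<.0325)&(l[:,0]>-.09)&(l[:,0]<.05)&(l[:,1]>-.06)&(l[:,1]<.04)];lb=loc(k,q);print("block local",lb.min(0).round(3),lb.max(0).round(3))
E
python3 fit.py
```

```text
jig [ 0.5182 -0.0503 -0.0996] 8.942843495075797 2484 5952 14532
knob0 [ 0.5834 -0.1523]
knob_end [ 0.5953 -0.0329]
fence [0.5118 0.086 ]
fl [0.4391 0.1134]
gouge 157 ((496.95343017578125, 47.222930908203125), (117.4202651977539, 52.680423736572266), 0.25477418303489685) [0.556 0.074 0.032] [0.438 0.021 0.017] [ 9.9134237e-01 -1.3130219e-01  4.8239612e+02  3.5511131e+01]
knob [ 0.5806 -0.1538  0.095 ]
block local [-0.051 -0.06 ] [0.05 0.02]
gouge 154 ((502.2775573730469, 33.099430084228516), (17.631935119628906, 105.49219512939453), 83.0265121459961) [0.554 0.047 0.031] [0.451 0.021 0.017] [ 9.9136335e-01 -1.3114385e-01  4.8761139e+02  3.2703442e+01]
knob [ 0.5835 -0.1574  0.095 ]
block local [-0.049 -0.058] [0.049 0.021]
```

jog_arm:
  increments:
    - {"dx":0.1,"dy":-0.33,"gripper":0.1}
    - {"dx":0.25,"dy":-0.7,"gripper":0.1}
    - {"dx":0.35,"dy":-1,"gripper":0.1}
    - {"dx":0.35,"dy":-1,"gripper":0.1}
  force: 40

```text
$.increments[0]: bad value
```

jog_arm:
  increments:
    - {"dx":0.35,"dy":-1,"az":0.19,"gripper":0.1}
    - {"dx":0.35,"dy":-1,"az":0.19,"gripper":0.1}
    - {"dx":0.35,"dy":-1,"az":0.19,"gripper":0.1}

```text
$.increments[0]: bad value
```

jog_arm:
  increments:
    - {"dx":0.35,"dy":-1,"gripper":0.1}
    - {"dx":0.35,"dy":-1,"gripper":0.1}
    - {"dx":0.35,"dy":-1,"gripper":0.1}

```text
$.increments[0]: bad value
```

jog_arm:
  increments:
    - {"dx":0.35,"dy":-1,"gripper":0.1}
    - {"dx":0.35,"dy":-1,"gripper":0.1}
    - {"dx":0.35,"dy":-1,"gripper":0.1}

```text
$.increments[0]: bad value
```

```bash
python3 - <<'E'
from h import *
s=get_state();print(s["time"],s["eef_pos"],R.from_quat(s["tcp_rot"]).as_matrix()[:,1:].round(3).tolist(),s["opening"],s["qpos"],ctrl.finger_overhang)
z=np.load("scene.npz");W=z["W"]
for u,v in((210,183),(226,167),(274,167),(290,181),(150,165),(150,200),(165,230),(200,250)):print(u,v,W[v,u].round(3))
E
```

```text
0.1 [0.28269888 0.61224156 0.22163742] [[0.419, -0.001], [0.908, -0.002], [-0.002, -1.0]] 1.0016176940644208 [ 9.88022715e-01  2.87105588e-01  1.57808437e+00  2.31269668e-05
  1.27863298e+00 -1.50004900e-01] 0.025
210 183 [0.459 0.32  0.017]
226 167 [0.541 0.35  0.002]
274 167 [0.641 0.236 0.012]
290 181 [0.638 0.161 0.009]
150 165 [0.379 0.525 0.003]
150 200 [0.3   0.403 0.002]
165 230 [ 0.269  0.283 -0.003]
200 250 [0.296 0.155 0.003]
```

jog_arm:
  increments:
    - {"dx":0.1,"dy":-0.33,"dz":0,"ax":0,"ay":0,"az":0,"gripper":0.1}
    - {"dx":0.25,"dy":-0.7,"dz":0,"ax":0,"ay":0,"az":0,"gripper":0.1}
    - {"dx":0.35,"dy":-1,"dz":0,"ax":0,"ay":0,"az":0,"gripper":0.1}
    - {"dx":0.35,"dy":-1,"dz":0,"ax":0,"ay":0,"az":0,"gripper":0.1}
  force: 40

```text
time: 0.5
eef_pos: [0.3259, 0.4892, 0.222]
tcp_rot: [0.216, 0.976, -0.001, -0.0]
contact_force: [-0.0, 0.6, -0.5]
opening: 0.551
finger_force: 0.0
```

jog_arm:
  increments:
    - {"dx":0.3,"dy":-1,"dz":0,"ax":0,"ay":0,"az":0.19,"gripper":0.1}
    - {"dx":0.3,"dy":-1,"dz":0,"ax":0,"ay":0,"az":0.19,"gripper":0.1}
    - {"dx":0.3,"dy":-1,"dz":0,"ax":0,"ay":0,"az":0.19,"gripper":0.1}

```text
time: 0.8
eef_pos: [0.3611, 0.3712, 0.2225]
tcp_rot: [0.066, 0.998, -0.0, -0.0]
contact_force: [0.9, 0.4, 0.8]
opening: 0.548
finger_force: 0.0
```

jog_arm:
  increments:
    - {"dx":0.3,"dy":-1,"dz":0,"ax":0,"ay":0,"az":0,"gripper":0.1}
    - {"dx":0.3,"dy":-1,"dz":0,"ax":0,"ay":0,"az":0,"gripper":0.1}
    - {"dx":0.3,"dy":-1,"dz":0,"ax":0,"ay":0,"az":0,"gripper":0.1}

```text
time: 1.1
eef_pos: [0.3975, 0.2506, 0.2227]
tcp_rot: [0.068, 0.998, -0.0, 0.0]
contact_force: [0.4, 0.9, -0.3]
opening: 0.549
finger_force: 0.0
```

jog_arm:
  increments:
    - {"dx":0.3,"dy":-1,"dz":0,"ax":0,"ay":0,"az":0,"gripper":0.1}
    - {"dx":0.3,"dy":-1,"dz":0,"ax":0,"ay":0,"az":0,"gripper":0.1}
    - {"dx":0.3,"dy":-1,"dz":0,"ax":0,"ay":0,"az":0,"gripper":0.1}

```text
time: 1.4
eef_pos: [0.4338, 0.1305, 0.223]
tcp_rot: [0.068, 0.998, -0.0, 0.0]
contact_force: [-0.5, 0.5, 0.1]
opening: 0.554
finger_force: 0.0
```

jog_arm:
  increments:
    - {"dx":0.2,"dy":-0.4,"dz":-0.2,"ax":0,"ay":0,"az":0,"gripper":0.1}
    - {"dx":0.33,"dy":-0.78,"dz":-0.4,"ax":0,"ay":0,"az":0,"gripper":0.1}
    - {"dx":0.33,"dy":-0.78,"dz":-0.4,"ax":0,"ay":0,"az":0,"gripper":0.1}
    - {"dx":0.33,"dy":-0.78,"dz":-0.4,"ax":0,"ay":0,"az":0,"gripper":0.1}

```text
time: 1.8
eef_pos: [0.4723, 0.0384, 0.1735]
tcp_rot: [0.069, 0.998, 0.0, -0.002]
contact_force: [0.2, -0.1, 0.1]
opening: 0.554
finger_force: 0.0
```

```bash
python3 - <<'E'
from h import *
from fit import loc
q=np.array([.5182,-.0503,-.0996])
c,W,T,K=grab("wrist");np.savez("wrist1",f=c["frame"],W=W);cv2.imwrite("pics/w1.png",c["frame"])
s=get_state();print(s["time"],s["eef_pos"],R.from_quat(s["tcp_rot"]).as_matrix()[:,1:].round(3).tolist(),s["qpos"].round(3),ctrl.finger_overhang)
W=W.reshape(-1,3);l=loc(W,q)
g=W[(W[:,2]>.016)&(W[:,2]<.033)&(l[:,0]>-.09)&(l[:,0]<.05)&(l[:,1]>.04)&(l[:,1]<.12)]
if len(g):print("gouge",len(g),cv2.minAreaRect((g[:,:2]*1000).astype(np.float32)),g.max(0),g.min(0))
E
```

```text
1.85 [0.47256045 0.03942988 0.17453521] [[0.135, -0.001], [0.991, 0.001], [0.001, -1.0]] [-1.320e-01 -1.190e-01  2.102e+00  1.000e-03  1.161e+00 -1.567e+00] 0.025
gouge 1672 ((506.12030029296875, 38.071083068847656), (24.07015037536621, 108.18547058105469), 81.9694595336914) [0.55888225 0.05651606 0.02951222] [0.45226203 0.0204658  0.01601711]
```

View pics/w1.png

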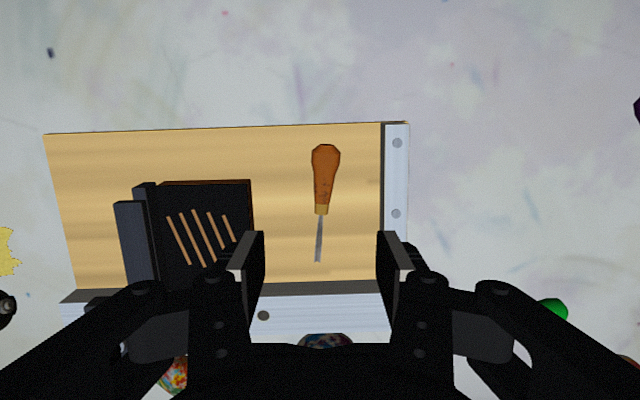

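The wrist picture shows the gouge at (325,200), handle at the top, with the fence to its right at (395,170). Fitted size is 108 x 24 mm, as specified. The handle's middle is at about (0.478, 0.042), so I'll descend there.

jog_arm:
  increments:
    - {"dx":0.05,"dy":0.02,"dz":-0.35,"ax":0,"ay":0,"az":0,"gripper":0.1}
    - {"dx":0.05,"dy":0.02,"dz":-0.7,"ax":0,"ay":0,"az":0,"gripper":0.1}
    - {"dx":0.05,"dy":0.02,"dz":-0.9,"ax":0,"ay":0,"az":0,"gripper":0.1}
    - {"dx":0.05,"dy":0.02,"dz":-1,"ax":0,"ay":0,"az":0,"gripper":0.1}
    - {"dx":0.05,"dy":0.02,"dz":-1,"ax":0,"ay":0,"az":0,"gripper":0.1}

```text
time: 2.35
eef_pos: [0.4778, 0.043, 0.0542]
tcp_rot: [0.066, 0.998, 0.0, -0.001]
contact_force: [-0.3, -0.7, 0.0]
opening: 0.542
finger_force: 0.0
```

jog_arm:
  increments:
    - {"dx":0,"dy":0,"dz":-0.05,"ax":0,"ay":0,"az":0,"gripper":0.1}
    - {"dx":0,"dy":0,"dz":-0.1,"ax":0,"ay":0,"az":0,"gripper":0.1}
    - {"dx":0,"dy":0,"dz":-0.12,"ax":0,"ay":0,"az":0,"gripper":0.1}
    - {"dx":0,"dy":0,"dz":-0.12,"ax":0,"ay":0,"az":0,"gripper":0.1}

```text
time: 2.75
eef_pos: [0.4788, 0.0415, 0.0407]
tcp_rot: [0.067, 0.998, 0.0, 0.0]
contact_force: [-0.3, 1.1, -0.6]
opening: 0.549
finger_force: 0.0
```

jog_arm:
  increments:
    - {"dx":0,"dy":0,"dz":0,"ax":0,"ay":0,"az":0,"gripper":-1}
    - {"dx":0,"dy":0,"dz":0,"ax":0,"ay":0,"az":0,"gripper":-1}
    - {"dx":0,"dy":0,"dz":0,"ax":0,"ay":0,"az":0,"gripper":-1}
    - {"dx":0,"dy":0,"dz":0,"ax":0,"ay":0,"az":0,"gripper":-1}
    - {"dx":0,"dy":0,"dz":0,"ax":0,"ay":0,"az":0,"gripper":-1}
    - {"dx":0,"dy":0,"dz":0,"ax":0,"ay":0,"az":0,"gripper":-1}

```text
time: 3.35
eef_pos: [0.4787, 0.0416, 0.0406]
tcp_rot: [0.067, 0.998, -0.0, 0.0]
contact_force: [-0.2, 0.0, 0.0]
opening: -0.001
finger_force: 0.0
```

jog_arm:
  increments:
    - {"dx":0,"dy":0,"dz":0.3,"ax":0,"ay":0,"az":0,"gripper":-1}
    - {"dx":0,"dy":0,"dz":0.7,"ax":0,"ay":0,"az":0,"gripper":-1}
    - {"dx":0,"dy":0,"dz":1,"ax":0,"ay":0,"az":0,"gripper":0.1}
    - {"dx":0,"dy":0,"dz":1,"ax":0,"ay":0,"az":0,"gripper":0.1}
    - {"dx":0,"dy":0,"dz":1,"ax":0,"ay":0,"az":0,"gripper":0.1}
    - {"dx":0,"dy":0,"dz":1,"ax":0,"ay":0,"az":0,"gripper":0.1}

```text
time: 3.95
eef_pos: [0.4776, 0.0417, 0.159]
tcp_rot: [0.067, 0.998, 0.0, -0.001]
contact_force: [-0.3, 0.1, -0.2]
opening: 0.551
finger_force: 0.0
```

```bash
cat > wl.py <<'E'
import sys
from h import *
from fit import loc
q=np.array([.5182,-.0503,-.0996])
c,W,T,K=grab("wrist");cv2.imwrite(f"pics/{sys.argv[1]}.png",c["frame"])
s=get_state();print(s["time"],s["eef_pos"],R.from_quat(s["tcp_rot"]).as_matrix()[:,1].round(3),s["opening"])
W=W.reshape(-1,3);l=loc(W,q)
g=W[(W[:,2]>.016)&(W[:,2]<.033)&(l[:,0]>-.09)&(l[:,0]<.05)&(l[:,1]>.03)&(l[:,1]<.12)]
if len(g):print("gouge",len(g),cv2.minAreaRect((g[:,:2]*1000).astype(np.float32)),g.max(0),g.min(0))
h=W[(W[:,2]>.088)&(W[:,2]<.112)&(l[:,0]>.04)&(l[:,0]<.11)]
if len(h):print("knob",len(h),h.min(0),h.max(0))
E
python3 wl.py w2; python3 - <<'E'
import cv2
E
```

```text
4.0 [0.47733443 0.04172746 0.15854832] [ 0.134  0.991 -0.   ] 0.5529175527067904
gouge 1848 ((505.9582824707031, 38.38020324707031), (24.573991775512695, 107.81615447998047), 83.01854705810547) [0.55846375 0.05631376 0.02996492] [0.45196248 0.02035079 0.01600626]
```

View pics/w2.png

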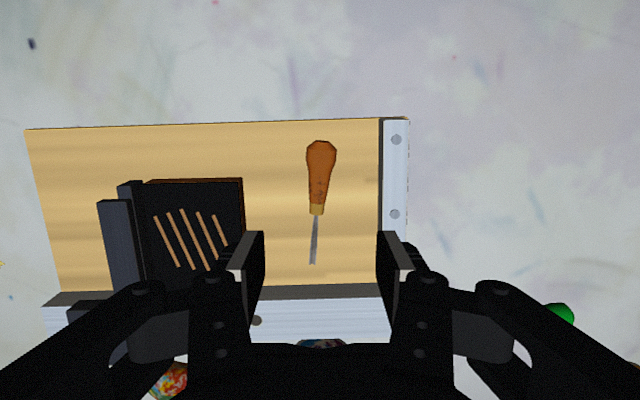

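The wrist picture shows the gouge unmoved at (320,200), so the fingers shut on nothing. I'll check where the fingertips really are in the tool frame and in the scene camera.

```bash
python3 - <<'E'
from h import *
c,W,T,K=grab("wrist");s=get_state();print(np.array(c["mount"]).round(3).tolist())
Rm=R.from_quat(s["tcp_rot"]).as_matrix();L=(W-s["eef_pos"])@Rm
m=np.isfinite(L).all(-1)&(np.abs(L[...,2])<.06)&(L[...,2]>-.03);m[:,:]&=True
for sgn in(-1,1):
    mm=m&(np.sign(L[...,1])==sgn)&(abs(L[...,1])<.06);p=L[mm];i=p[:,2]>np.percentile(p[:,2],98);print(sgn,p[i].mean(0).round(4),p[:,2].max())
for n in("scene","side"):
    c,W,T,K=grab(n);g=W[(abs(W[...,0]-s["eef_pos"][0])<.06)&(abs(W[...,1]-s["eef_pos"][1])<.07)&(W[...,2]>.06)&(W[...,2]<.25)]
    lo=g[g[:,2]<g[:,2].min()+.012];print(n,g[:,2].min().round(4),lo.min(0).round(4),lo.max(0).round(4),lo.mean(0).round(4))
E
```

```text
[[0.001, 0.966, 0.258, 0.064], [1.0, -0.001, 0.0, 0.0], [0.001, 0.258, -0.966, -0.15], [0.0, 0.0, 0.0, 1.0]]
-1 [-0.0005 -0.0236 -0.0101] -0.008931764448112148
1 [-0.0012  0.0235 -0.0099] -0.009032729042773685
scene 0.1703 [0.4596 0.0043 0.1703] [0.4879 0.0696 0.1821] [0.4726 0.0441 0.177 ]
side 0.1718 [0.4624 0.002  0.1718] [0.4898 0.0667 0.1838] [0.4763 0.0232 0.1783]
```

Both the wrist camera and the outer cameras put the fingertips about 10 mm behind the TCP, not 25 mm ahead. That explains the miss, because the fingers closed above the handle. I'll use the measured value and grip lower, with TCP z at about 0.008.

jog_arm:
  increments:
    - {"dx":0,"dy":0,"dz":-0.35,"ax":0,"ay":0,"az":0,"gripper":0.1}
    - {"dx":0,"dy":0,"dz":-0.7,"ax":0,"ay":0,"az":0,"gripper":0.1}
    - {"dx":0,"dy":0,"dz":-1,"ax":0,"ay":0,"az":0,"gripper":0.1}
    - {"dx":0,"dy":0,"dz":-1,"ax":0,"ay":0,"az":0,"gripper":0.1}

```text
time: 4.55
eef_pos: [0.4732, 0.0422, 0.0347]
tcp_rot: [0.067, 0.998, 0.0, -0.007]
contact_force: [-1.1, 1.0, -0.6]
opening: 0.549
finger_force: 0.0
```

jog_arm:
  increments:
    - {"dx":0,"dy":0,"dz":-0.06,"ax":0,"ay":0,"az":0,"gripper":0.1}
    - {"dx":0,"dy":0,"dz":-0.12,"ax":0,"ay":0,"az":0,"gripper":0.1}
    - {"dx":0,"dy":0,"dz":-0.16,"ax":0,"ay":0,"az":0,"gripper":0.1}
    - {"dx":0,"dy":0,"dz":-0.2,"ax":0,"ay":0,"az":0,"gripper":0.1}
    - {"dx":0,"dy":0,"dz":-0.2,"ax":0,"ay":0,"az":0,"gripper":0.1}

```text
time: 5.05
eef_pos: [0.4787, 0.0416, 0.0166]
tcp_rot: [0.067, 0.998, -0.0, 0.0]
contact_force: [0.2, 0.3, 0.1]
opening: 0.551
finger_force: 0.0
```

jog_arm:
  increments:
    - {"dx":0,"dy":0,"dz":-0.02,"ax":0,"ay":0,"az":0,"gripper":0.1}
    - {"dx":0,"dy":0,"dz":-0.04,"ax":0,"ay":0,"az":0,"gripper":0.1}
    - {"dx":0,"dy":0,"dz":-0.05,"ax":0,"ay":0,"az":0,"gripper":0.1}
    - {"dx":0,"dy":0,"dz":-0.05,"ax":0,"ay":0,"az":0,"gripper":0.1}

```text
time: 5.45
eef_pos: [0.4785, 0.0416, 0.0103]
tcp_rot: [0.067, 0.998, 0.0, -0.0]
contact_force: [-0.5, 0.9, -0.2]
opening: 0.549
finger_force: 0.0
```

jog_arm:
  increments:
    - {"dx":0,"dy":0,"dz":0,"ax":0,"ay":0,"az":0,"gripper":-0.3}
    - {"dx":0,"dy":0,"dz":0,"ax":0,"ay":0,"az":0,"gripper":-0.5}
    - {"dx":0,"dy":0,"dz":0,"ax":0,"ay":0,"az":0,"gripper":-1}
    - {"dx":0,"dy":0,"dz":0,"ax":0,"ay":0,"az":0,"gripper":-1}
    - {"dx":0,"dy":0,"dz":0,"ax":0,"ay":0,"az":0,"gripper":-1}

```text
time: 5.95
eef_pos: [0.4789, 0.0415, 0.0107]
tcp_rot: [0.067, 0.998, -0.0, 0.0]
contact_force: [-0.3, -0.6, 0.1]
opening: 0.212
finger_force: 36.6
```

Gripped. Lift and carry it left.

jog_arm:
  increments:
    - {"dx":0,"dy":0,"dz":0.15,"ax":0,"ay":0,"az":0,"gripper":-1}
    - {"dx":0,"dy":0,"dz":0.4,"ax":0,"ay":0,"az":0,"gripper":-1}
    - {"dx":0,"dy":0,"dz":0.6,"ax":0,"ay":0,"az":0,"gripper":-1}
    - {"dx":0,"dy":0.2,"dz":0.65,"ax":0,"ay":0,"az":0,"gripper":-1}
    - {"dx":0,"dy":0.5,"dz":0.65,"ax":0,"ay":0,"az":0,"gripper":-1}
    - {"dx":0,"dy":0.8,"dz":0.65,"ax":0,"ay":0,"az":0,"gripper":-1}
    - {"dx":0,"dy":1,"dz":0.65,"ax":0,"ay":0,"az":0,"gripper":-1}
    - {"dx":0,"dy":1,"dz":0.65,"ax":0,"ay":0,"az":0,"gripper":-1}

```text
time: 6.75
eef_pos: [0.4781, 0.1638, 0.0883]
tcp_rot: [0.065, 0.998, 0.0, -0.0]
contact_force: [0.6, -1.2, -1.1]
opening: 0.209
finger_force: 36.5
```

jog_arm:
  increments:
    - {"dx":0,"dy":0.25,"dz":-0.1,"ax":0,"ay":0,"az":0,"gripper":-1}
    - {"dx":0,"dy":0.4,"dz":-0.3,"ax":0,"ay":0,"az":0,"gripper":-1}
    - {"dx":0,"dy":0.4,"dz":-0.5,"ax":0,"ay":0,"az":0,"gripper":-1}
    - {"dx":0,"dy":0.4,"dz":-0.6,"ax":0,"ay":0,"az":0,"gripper":-1}
    - {"dx":0,"dy":0.4,"dz":-0.66,"ax":0,"ay":0,"az":0,"gripper":-1}
    - {"dx":0,"dy":0.4,"dz":-0.7,"ax":0,"ay":0,"az":0,"gripper":-1}
    - {"dx":0,"dy":0.4,"dz":-0.7,"ax":0,"ay":0,"az":0,"gripper":-1}

```text
time: 7.45
eef_pos: [0.4789, 0.2091, 0.0045]
tcp_rot: [0.068, 0.998, -0.0, -0.0]
contact_force: [0.4, -0.2, -0.3]
opening: 0.21
finger_force: 36.5
```

```bash
python3 - <<'E'
from h import *
c,W,T,K=grab("side");cv2.imwrite("pics/s2.png",cv2.resize(c["frame"][150:290,180:380],None,fx=4,fy=4))
s=get_state();print(s["eef_pos"],s["finger_force"],s["opening"],s["contact_force"])
E
```

```text
[0.47926852 0.20922548 0.00504501] 36.51396407100037 0.21100969598910493 [ 0.11956732  0.33200799 -0.53111263]
```

View pics/s2.png

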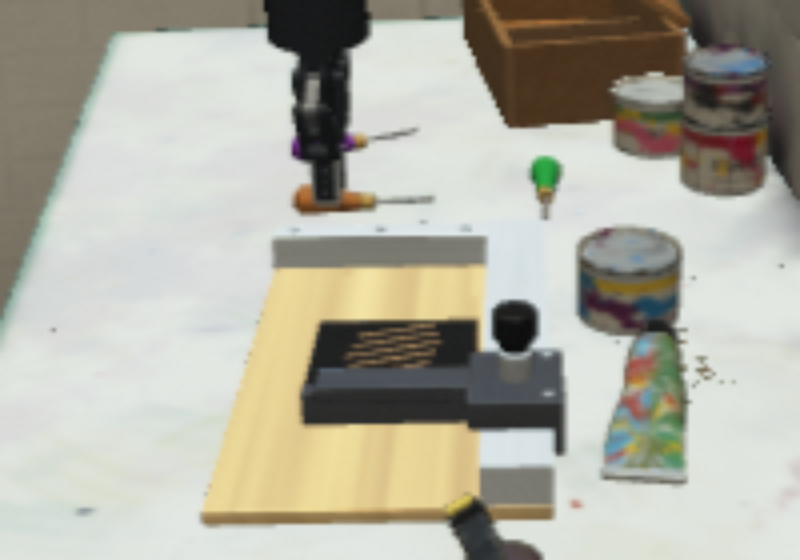

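The side picture shows the gouge held at (335,198), just above the worktop and beyond the fence (front face at (380,250)), clear of the jig. Next: lower it the last few mm, release, and retreat up.

jog_arm:
  increments:
    - {"dx":0,"dy":0,"dz":-0.02,"ax":0,"ay":0,"az":0,"gripper":-1}
    - {"dx":0,"dy":0,"dz":-0.035,"ax":0,"ay":0,"az":0,"gripper":-1}
    - {"dx":0,"dy":0,"dz":-0.035,"ax":0,"ay":0,"az":0,"gripper":-1}
    - {"dx":0,"dy":0,"dz":-0.035,"ax":0,"ay":0,"az":0,"gripper":-0.4}
    - {"dx":0,"dy":0,"dz":-0.035,"ax":0,"ay":0,"az":0,"gripper":0}
    - {"dx":0,"dy":0,"dz":-0.035,"ax":0,"ay":0,"az":0,"gripper":0.1}
    - {"dx":0,"dy":0,"dz":0.1,"ax":0,"ay":0,"az":0,"gripper":0.1}
    - {"dx":0,"dy":0,"dz":0.5,"ax":0,"ay":0,"az":0,"gripper":0.1}
    - {"dx":0,"dy":0,"dz":0.9,"ax":0,"ay":0,"az":0,"gripper":0.1}
    - {"dx":0,"dy":0,"dz":1,"ax":0,"ay":0,"az":0,"gripper":0.1}

```text
time: 8.5
eef_pos: [0.4823, 0.2105, 0.1308]
tcp_rot: [0.067, 0.998, 0.002, 0.005]
contact_force: [0.7, -0.1, 1.6]
opening: 0.549
finger_force: 0.0
```

jog_arm:
  increments:
    - {"dx":0.1,"dy":-0.3,"dz":0.3,"ax":0,"ay":0,"az":0,"gripper":0.1}
    - {"dx":0.3,"dy":-0.7,"dz":0.55,"ax":0,"ay":0,"az":0,"gripper":0.1}
    - {"dx":0.3,"dy":-1,"dz":0.55,"ax":0,"ay":0,"az":0,"gripper":0.1}
    - {"dx":0.3,"dy":-1,"dz":0.55,"ax":0,"ay":0,"az":0,"gripper":0.1}

```text
time: 8.9
eef_pos: [0.5165, 0.0853, 0.1923]
tcp_rot: [0.07, 0.998, -0.001, 0.002]
contact_force: [0.3, 0.4, -0.2]
opening: 0.554
finger_force: 0.0
```

jog_arm:
  increments:
    - {"dx":0.1,"dy":-0.4,"dz":0,"ax":0,"ay":0,"az":0,"gripper":0.1}
    - {"dx":0.3,"dy":-0.8,"dz":0,"ax":0,"ay":0,"az":0,"gripper":0.1}
    - {"dx":0.3,"dy":-1,"dz":0,"ax":0,"ay":0,"az":0,"gripper":0.1}
    - {"dx":0.3,"dy":-1,"dz":0,"ax":0,"ay":0,"az":0,"gripper":0.1}

```text
time: 9.3
eef_pos: [0.5506, -0.0328, 0.1893]
tcp_rot: [0.069, 0.998, -0.0, -0.001]
contact_force: [-0.4, 0.7, -0.4]
opening: 0.551
finger_force: 0.0
```

jog_arm:
  increments:
    - {"dx":0.1,"dy":-0.4,"dz":0,"ax":0,"ay":0,"az":0,"gripper":0.1}
    - {"dx":0.25,"dy":-0.8,"dz":0,"ax":0,"ay":0,"az":0,"gripper":0.1}
    - {"dx":0.27,"dy":-1,"dz":0,"ax":0,"ay":0,"az":0,"gripper":0.1}
    - {"dx":0.27,"dy":-1,"dz":0,"ax":0,"ay":0,"az":0,"gripper":0.1}
    - {"dx":0.27,"dy":-1,"dz":0,"ax":0,"ay":0,"az":0,"gripper":0.1}

```text
time: 9.8
eef_pos: [0.5826, -0.1491, 0.1894]
tcp_rot: [0.067, 0.998, 0.001, -0.001]
contact_force: [-0.2, 0.2, 0.3]
opening: 0.549
finger_force: 0.0
```

```bash
python3 wl.py w3; python3 - <<'E'
from h import *
for n in("scene",):
    c,W,T,K=grab(n);cv2.imwrite("pics/sc3.png",cv2.resize(c["frame"][140:310,190:400],None,fx=3.5,fy=3.5))
    g=W[(abs(W[...,0]-.5)<.1)&(abs(W[...,1]-.205)<.05)&(W[...,2]>.006)&(W[...,2]<.05)]
    print(len(g),cv2.minAreaRect((g[:,:2]*1000).astype(np.float32)),g.max(0))
E
```

```text
9.85 [ 0.58253988 -0.14859269  0.18960369] [0.133 0.991 0.001] 0.552348425036438
knob 994 [ 0.57388388 -0.16455337  0.08803747] [ 0.59957352 -0.13916997  0.09651445]
165 ((499.766357421875, 204.4581298828125), (193.4342498779297, 95.08483123779297), 1.3886467218399048) [0.59647354 0.25390813 0.02296372]
```

View pics/w3.png

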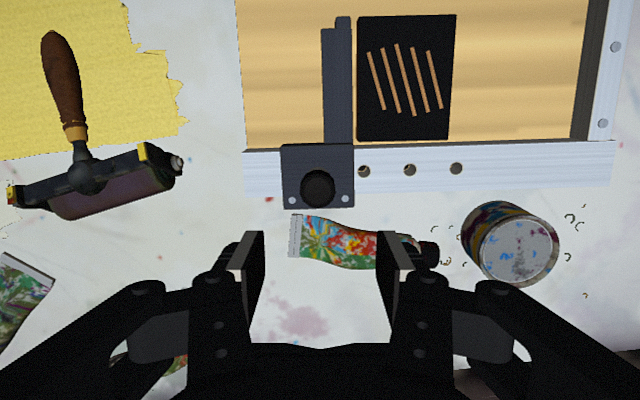

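The wrist picture shows the knob at (317,187) on the saddle, with the last hole at (456,168). It measures 25.5 mm across with its centre at (0.587, -0.152), matching the jig fit. Descend and grip.

jog_arm:
  increments:
    - {"dx":0.035,"dy":-0.025,"dz":-0.3,"ax":0,"ay":0,"az":0,"gripper":0.1}
    - {"dx":0.035,"dy":-0.025,"dz":-0.6,"ax":0,"ay":0,"az":0,"gripper":0.1}
    - {"dx":0.035,"dy":-0.025,"dz":-0.75,"ax":0,"ay":0,"az":0,"gripper":0.1}
    - {"dx":0.035,"dy":-0.025,"dz":-0.75,"ax":0,"ay":0,"az":0,"gripper":0.1}
    - {"dx":0.035,"dy":-0.025,"dz":-0.85,"ax":0,"ay":0,"az":0,"gripper":0.1}
    - {"dx":0.035,"dy":-0.025,"dz":-0.95,"ax":0,"ay":0,"az":0,"gripper":0.1}
    - {"dx":0.035,"dy":-0.025,"dz":-1,"ax":0,"ay":0,"az":0,"gripper":0.1}
    - {"dx":0.035,"dy":-0.025,"dz":-1,"ax":0,"ay":0,"az":0,"gripper":0.1}

```text
time: 10.7
eef_pos: [0.5867, -0.1531, 0.0696]
tcp_rot: [0.067, 0.998, 0.0, -0.001]
contact_force: [0.1, 0.3, 0.2]
opening: 0.551
finger_force: 0.0
```

jog_arm:
  increments:
    - {"dx":0,"dy":0,"dz":0,"ax":0,"ay":0,"az":0,"gripper":-0.2}
    - {"dx":0,"dy":0,"dz":0,"ax":0,"ay":0,"az":0,"gripper":-0.4}
    - {"dx":0,"dy":0,"dz":0,"ax":0,"ay":0,"az":0,"gripper":-1}
    - {"dx":0,"dy":0,"dz":0,"ax":0,"ay":0,"az":0,"gripper":-1}
    - {"dx":0,"dy":0,"dz":0,"ax":0,"ay":0,"az":0,"gripper":-1}
  force: 60

```text
time: 11.2
eef_pos: [0.5878, -0.153, 0.0716]
tcp_rot: [0.067, 0.998, 0.0, 0.001]
contact_force: [-0.9, 4.6, 5.6]
opening: 0.273
finger_force: 59.0
```

jog_arm:
  increments:
    - {"dx":0,"dy":0,"dz":0.03,"ax":0,"ay":0,"az":0,"gripper":-1}
    - {"dx":0,"dy":0,"dz":0.06,"ax":0,"ay":0,"az":0,"gripper":-1}
    - {"dx":0,"dy":0,"dz":0.09,"ax":0,"ay":0,"az":0,"gripper":-1}
    - {"dx":0,"dy":0,"dz":0.11,"ax":0,"ay":0,"az":0,"gripper":-1}
    - {"dx":0,"dy":0,"dz":0.11,"ax":0,"ay":0,"az":0,"gripper":-1}

```text
time: 11.7
eef_pos: [0.5875, -0.1537, 0.0819]
tcp_rot: [0.067, 0.998, -0.0, 0.001]
contact_force: [5.4, 0.1, -8.7]
opening: 0.268
finger_force: 59.2
```

```bash
python3 - <<'E'
from h import *
s=get_state();print(s["eef_pos"],s["opening"],s["contact_force"])
c,W,T,K=grab("side");cv2.imwrite("pics/s4.png",cv2.resize(c["frame"][170:280,230:370],None,fx=5,fy=5,interpolation=cv2.INTER_CUBIC))
E
```

```text
[ 0.58753477 -0.15371651  0.08187969] 0.2681236428175883 [ 5.40544399  0.10189447 -8.68096831]
```

View pics/s4.png

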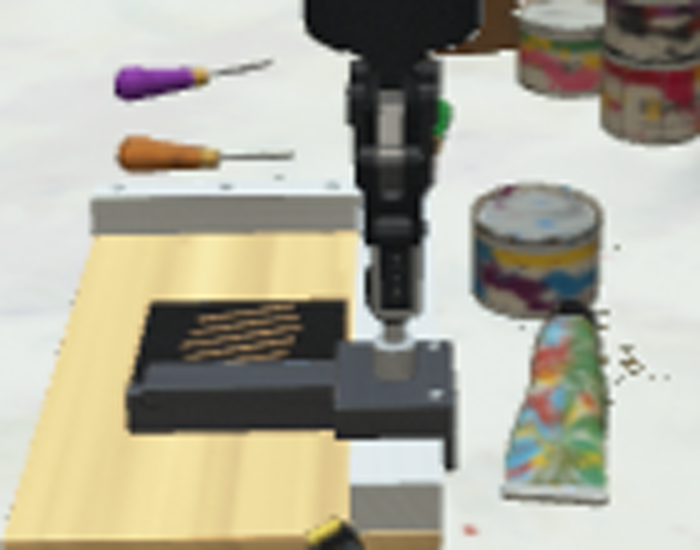

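The side picture shows the knob held with the bare plunger shaft at (395,330) above the barrel, so the plunger is up. A force of about -8.7 N fits 13 mm of lift. The gouge lies on the worktop beyond the fence at (200,155). Slide left along the jig's y.

jog_arm:
  increments:
    - {"dx":0.005,"dy":0.05,"dz":0,"ax":0,"ay":0,"az":0,"gripper":-1}
    - {"dx":0.01,"dy":0.1,"dz":0,"ax":0,"ay":0,"az":0,"gripper":-1}
    - {"dx":0.015,"dy":0.15,"dz":0,"ax":0,"ay":0,"az":0,"gripper":-1}
    - {"dx":0.02,"dy":0.2,"dz":0,"ax":0,"ay":0,"az":0,"gripper":-1}
    - {"dx":0.025,"dy":0.25,"dz":0,"ax":0,"ay":0,"az":0,"gripper":-1}
    - {"dx":0.03,"dy":0.3,"dz":0,"ax":0,"ay":0,"az":0,"gripper":-1}
    - {"dx":0.035,"dy":0.35,"dz":0,"ax":0,"ay":0,"az":0,"gripper":-1}
    - {"dx":0.04,"dy":0.4,"dz":0,"ax":0,"ay":0,"az":0,"gripper":-1}
    - {"dx":0.04,"dy":0.4,"dz":0,"ax":0,"ay":0,"az":0,"gripper":-1}

```text
time: 12.65
eef_pos: [0.5924, -0.1062, 0.0818]
tcp_rot: [0.067, 0.998, -0.001, 0.001]
contact_force: [5.1, -1.0, -8.2]
opening: 0.274
finger_force: 59.4
```

Moving freely, with the plunger still up.

jog_arm:
  increments:
    - {"dx":0.005,"dy":0.05,"dz":0,"ax":0,"ay":0,"az":0,"gripper":-1}
    - {"dx":0.01,"dy":0.1,"dz":0,"ax":0,"ay":0,"az":0,"gripper":-1}
    - {"dx":0.015,"dy":0.15,"dz":0,"ax":0,"ay":0,"az":0,"gripper":-1}
    - {"dx":0.02,"dy":0.2,"dz":0,"ax":0,"ay":0,"az":0,"gripper":-1}
    - {"dx":0.025,"dy":0.25,"dz":0,"ax":0,"ay":0,"az":0,"gripper":-1}
    - {"dx":0.03,"dy":0.3,"dz":0,"ax":0,"ay":0,"az":0,"gripper":-1}
    - {"dx":0.035,"dy":0.35,"dz":0,"ax":0,"ay":0,"az":0,"gripper":-1}
    - {"dx":0.04,"dy":0.4,"dz":0,"ax":0,"ay":0,"az":0,"gripper":-1}
    - {"dx":0.04,"dy":0.4,"dz":0,"ax":0,"ay":0,"az":0,"gripper":-1}

```text
time: 13.55
eef_pos: [0.5973, -0.0584, 0.0818]
tcp_rot: [0.067, 0.998, -0.001, 0.001]
contact_force: [5.7, -0.7, -7.7]
opening: 0.27
finger_force: 59.5
```

jog_arm:
  increments:
    - {"dx":0.005,"dy":0.04,"dz":0,"ax":0,"ay":0,"az":0,"gripper":-1}
    - {"dx":0.008,"dy":0.08,"dz":0,"ax":0,"ay":0,"az":0,"gripper":-1}
    - {"dx":0.012,"dy":0.12,"dz":0,"ax":0,"ay":0,"az":0,"gripper":-1}
    - {"dx":0.015,"dy":0.15,"dz":0,"ax":0,"ay":0,"az":0,"gripper":-1}
    - {"dx":0.015,"dy":0.15,"dz":0,"ax":0,"ay":0,"az":0,"gripper":-1}
    - {"dx":0.015,"dy":0.15,"dz":0,"ax":0,"ay":0,"az":0,"gripper":-1}

```text
time: 14.15
eef_pos: [0.5991, -0.0408, 0.0818]
tcp_rot: [0.067, 0.998, -0.001, 0.001]
contact_force: [7.0, -1.5, -9.3]
opening: 0.269
finger_force: 59.6
```

jog_arm:
  increments:
    - {"dx":0.002,"dy":0.02,"dz":0,"ax":0,"ay":0,"az":0,"gripper":-1}
    - {"dx":0.004,"dy":0.04,"dz":0,"ax":0,"ay":0,"az":0,"gripper":-1}
    - {"dx":0.005,"dy":0.055,"dz":0,"ax":0,"ay":0,"az":0,"gripper":-1}
    - {"dx":0.005,"dy":0.055,"dz":0,"ax":0,"ay":0,"az":0,"gripper":-1}
    - {"dx":0.005,"dy":0.055,"dz":-0.02,"ax":0,"ay":0,"az":0,"gripper":-1}
    - {"dx":0.005,"dy":0.055,"dz":-0.04,"ax":0,"ay":0,"az":0,"gripper":-1}
    - {"dx":0.005,"dy":0.055,"dz":-0.05,"ax":0,"ay":0,"az":0,"gripper":-1}
    - {"dx":0.005,"dy":0.055,"dz":-0.05,"ax":0,"ay":0,"az":0,"gripper":-1}

```text
time: 14.95
eef_pos: [0.5998, -0.0336, 0.0764]
tcp_rot: [0.067, 0.998, -0.001, 0.001]
contact_force: [5.2, -0.8, -8.5]
opening: 0.274
finger_force: 59.6
```

The spring force is still downward on the tool, so the pin is in the hole and not resting on the rail. Lower the rest and release.

jog_arm:
  increments:
    - {"dx":0,"dy":0,"dz":-0.02,"ax":0,"ay":0,"az":0,"gripper":-1}
    - {"dx":0,"dy":0,"dz":-0.04,"ax":0,"ay":0,"az":0,"gripper":-1}
    - {"dx":0,"dy":0,"dz":-0.05,"ax":0,"ay":0,"az":0,"gripper":-1}
    - {"dx":0,"dy":0,"dz":-0.05,"ax":0,"ay":0,"az":0,"gripper":-1}

```text
time: 15.35
eef_pos: [0.5998, -0.0334, 0.0717]
tcp_rot: [0.067, 0.998, -0.0, 0.001]
contact_force: [5.4, -1.4, -5.8]
opening: 0.27
finger_force: 59.9
```

jog_arm:
  increments:
    - {"dx":0,"dy":0,"dz":0,"ax":0,"ay":0,"az":0,"gripper":-0.3}
    - {"dx":0,"dy":0,"dz":0,"ax":0,"ay":0,"az":0,"gripper":0}
    - {"dx":0,"dy":0,"dz":0,"ax":0,"ay":0,"az":0,"gripper":0.1}
    - {"dx":0,"dy":0,"dz":0,"ax":0,"ay":0,"az":0,"gripper":0.1}
    - {"dx":0,"dy":0,"dz":0.3,"ax":0,"ay":0,"az":0,"gripper":0.1}
    - {"dx":0,"dy":0,"dz":0.7,"ax":0,"ay":0,"az":0,"gripper":0.1}
    - {"dx":0,"dy":0,"dz":1,"ax":0,"ay":0,"az":0,"gripper":0.1}
    - {"dx":0,"dy":0,"dz":1,"ax":0,"ay":0,"az":0,"gripper":0.1}
    - {"dx":0,"dy":0,"dz":1,"ax":0,"ay":0,"az":0,"gripper":0.1}

```text
time: 16.25
eef_pos: [0.5997, -0.0329, 0.1931]
tcp_rot: [0.067, 0.998, -0.0, 0.001]
contact_force: [-0.2, -0.3, -0.1]
opening: 0.55
finger_force: 0.0
```

```bash
python3 - <<'E'
from h import *
from fit import loc
q=np.array([.5182,-.0503,-.0996])
for n in("wrist","scene","side"):
    c,W,T,K=grab(n)
    if n=="wrist": cv2.imwrite("pics/w5.png",c["frame"])
    p=W.reshape(-1,3);l=loc(p,q)
    k=(p[:,2]>.07)&(p[:,2]<.12)&(abs(l[:,0]-.075)<.02)&(abs(l[:,1]-.025)<.025);z=p[k,2]
    print(n,"knob",k.sum(),l[k].min(0).round(4),l[k].max(0).round(4),np.percentile(z,[5,90,98]).round(4))
    g=p[(p[:,2]>.006)&(p[:,2]<.04)&(p[:,0]>.4)&(p[:,0]<.6)&(p[:,1]>.16)&(p[:,1]<.26)];print("gouge",len(g),g.max(0).round(3),g.min(0).round(3)) if len(g) else 0
    b=(abs(p[:,2]-.03)<.0025)&(l[:,0]>-.09)&(l[:,0]<.05)&(l[:,1]>.05)&(l[:,1]<.138);print("block",b.sum(),l[b].min(0).round(3),l[b].max(0).round(3),np.percentile(l[b],[2,98],axis=0).round(3).tolist())
E
```

```text
wrist knob 1059 [0.0657 0.0124] [0.0908 0.037 ] [0.0853 0.0951 0.0957]
gouge 749 [0.559 0.212 0.014] [0.491 0.188 0.006]
block 10755 [-0.05  0.05] [0.05  0.138] [[-0.045, 0.057], [0.048, 0.136]]
scene knob 91 [0.0608 0.0106] [0.0874 0.0359] [0.0803 0.0992 0.1005]
gouge 167 [0.584 0.259 0.023] [0.409 0.161 0.006]
block 574 [-0.09   0.051] [0.05  0.137] [[-0.055, 0.062], [0.047, 0.136]]
side knob 116 [0.0648 0.0089] [0.0873 0.0343] [0.0711 0.0975 0.0983]
gouge 115 [0.555 0.214 0.021] [0.452 0.188 0.006]
block 271 [-0.085  0.071] [0.049 0.138] [[-0.074, 0.08], [0.047, 0.137]]
```

View pics/w5.png

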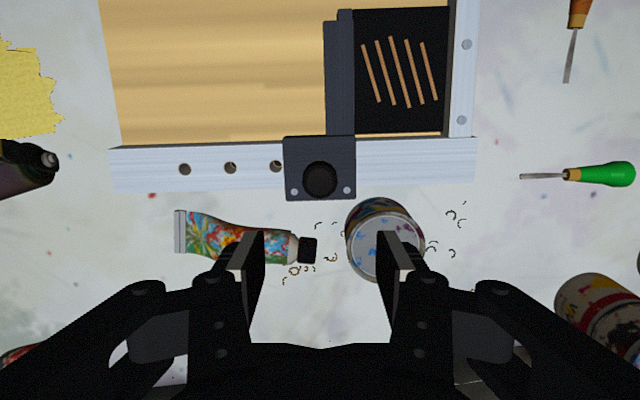

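The wrist picture shows the stop at the last hole, with the first three holes free at (185,168), (230,168) and (275,167). The block (400,70) sits square between jaw and fence. The knob top is at 96 mm, so the plunger is fully down at jig y of about 25 mm. The gouge lies on the worktop at (575,30), clear of the fence, and the tin and tube look undisturbed.

```bash
python3 -c "
from plant import job; print(job.sign_off())"
```

```text
the job is handed in; nothing more can be done
None
```

The job is handed in; no verdict was returned. By camera, the gouge is on the worktop clear of the jig, the block is square against the fence, the stop is at the last hole with its plunger fully down, and the tin, tube and roller were not touched.

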